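# Open the two-dial lock of the finds case

### The arm

A 6-joint arm with a two-finger parallel gripper is mounted at the origin on the work surface. World frame = base frame: x ahead of the robot, y to its left, z up, the work surface at z = 0. Lengths are in mm, angles in rad, forces in N, time in s.
With the tool pointing down it reaches from about 250 to 800 mm from the base axis. Payload 8.5 kg.
Tool frame: the origin (TCP) lies midway between the tips of the shut fingers; the grasp point (between the pads) lies 19 mm behind it; z points along the fingers, y is the direction in which the jaws open and shut (so a half turn about z gives the same grasp; the last joint's range is limited). The gripper opens to 85 mm and grips with 20 to 120 N. Pads are 22 mm wide; open, the fingers measure 114 mm over their backs; the gripper's body (76 mm by 85 mm) begins 54 mm behind the grasp point. The pads swing forward as they close: fully open they stand 13 mm farther back than shut.
Start: joints at [1.203, 0.238, -0.013, 1.319, 0, 1.571], TCP at [188.752, 489.845, 196.476] pointing down, gripper open.
Joint ranges: [-2.66, 2.66], [-1.03, 1.9], [-1.14, 1.46], [-1.82, 2.27], [-1.45, 1.34], [-3.14, 3.14]. Speed limits (rad/s): [2.22, 2.22, 2.79, 3.14, 3.14, 3.14].

### API

Orientations are given as a unit quaternion [x, y, z, w].
In Python, from plant import r gives the robot as it stands.
- The arm moves only by the shell command python3 -m inch 'ROWS'. ROWS is JSON, a list of rows, each a list of 7 numbers: the closure, from 0 (fully open) to 1 (shut), then the shift along the tool's x, y, z as a fraction of full scale, then the turn, a rotation vector about the tool's x, y, z as a fraction of full scale. In form: [[grip, x, y, z, ax, ay, az], ...]. A call has 1 to 5 rows; each row shifts and turns the pose as measured when the row begins, along the tool's axes as they then stand; what a row does not reach is not made up. Full scale, the value 1, is 0.3 m for a shift and pi/4 rad for a turn. A row lasts 1/10 s, in which the tool goes at most 50 mm and 8.59 degrees, less where a joint would pass 70% of its speed; a pose out of reach is approached as far as the arm can. A call with a number of a shift or a turn outside -1 to 1 is refused whole. A call with a gripper value outside its range is refused whole. The fingers move at their own pace and stop on an object; the grip force is fixed at half the most. Time passes only in rows, so rows that do not move let the fingers close. It gives the time, the measured TCP pose, the force and the opening at its end, in the units of the state.
- r.observe(): the state, without advancing time (a new reading comes with each control period).
- r.camera(name): name is "side" or "top" or "wrist"; returns the picture (400x640x3 uint8, red, green, blue); there is no depth.
- r.camera_model(name): a dict with "fx", "fy", "cx", "cy" (pixels), "R" (3x3) and "t" (3): a world point X has camera coordinates R X + t; the wrist camera has in their place "hand_eye" (4x4, takes a point from camera to tool coordinates, whose origin is the TCP and whose axes are the flange's). Camera axes: x right, y down, z forward; pixel columns grow to the right and rows downward; lengths in mm; the calibration is good to about 2 mm. A picture is of the moment at which its call begins: read the wrist's pose just before it. camera_model takes no time and is no camera call.
- r.finish_job(): hands the job in, once; it reports no verdict.
The state is a dict: "time_s": time; "q": joint angles; "qvel": joint speeds; "effort": joint torques, N m; "ee_pos": TCP position; "ee_rot": TCP orientation; "wrist_force": force on the tool from outside, world axes, zero at the start; "wrist_torque": the same for the moment, N m; "gripper_width": finger opening in mm.
Only numpy, scipy, OpenCV 4.12 (cv2) and the standard library are available. Lean on these libraries where they do the work, as an engineer would, in place of code of your own. Each camera call takes 0.05 s, during which the arm holds its last target. There are 200 camera calls.

### The job

Unlock the big grey finds case, the one with two numbered dials side by side on its lid: as seen from the robot, turn the left dial's pointer to 5 and the right dial's pointer to 2, so that its sprung shackle pops up, and let go. The smaller cash box with the single dial is not the one.

Things in the scene. Friction and masses are not known exactly. Their poses are not given: they have to be found in the camera images.
- case: Big grey steel case, fixed on the table, 186 (x) x 266 (y) x 70 mm high. Origin: centre of its underside; +x to its back (away from the robot, yaw within 20 degrees), +y left, z up. Two equal dials on the lid, axes vertical at x -20 mm, y +62 (left) and y -62 (right). A smaller box, 130 mm square with one dial, is a bystander; the two may stand either way round. Units of joints: rad, m.
- dial_left (a joint): Left dial's angle, clockwise from above; 0 = pointer to case +x (back), where the white scale (102 mm wide) has its 0; numeral n at n x 45 degrees, so 5 = 3.927. Starts 2.6 to 3.45. Black knob: 60 mm disc, top 82 mm above the table, with an upright grip bar 50 long, 14 thick, from 82 to 120 mm; hold its sides at 108 mm. White line on the bar's half and end that point.
- dial_right (a joint): Right dial's angle, the same kind of dial and count as the left one: numeral 2 = 1.571 rad (pointer to case -y, right). Starts 2.05 to 2.9, so it goes counterclockwise. Both dials turn with under 0.1 N m, stay where left, and have stops at -0.25 and 5.75. Once the shackle is up both are blocked but for some 12 degrees of play either way.
- shackle (a joint): Lift of the steel shackle: a U bar 59 mm wide, 9 mm thick, upright at the back of the lid, x +66 mm, y 0 in the case frame. 0: locked, its top 37 mm above the lid; 0.014: free, popped up 14 mm. Its own spring lifts it once both dials are within about 12 degrees of the code (left 5, right 2); no pull needed.

How it is judged (in metres and radians):
At the end, for the whole second after the job is handed in: The shackle of the two-dial case is up by more than 10 mm of its 14 mm, with the left dial at 5 and the right dial at 2, each within 17 degrees (value of joint shackle above 0.01 m and value of joint dial_left between 3.627 and 4.227 rad and value of joint dial_right between 1.271 and 1.871 rad); the robot touches nothing.
It also fails if it takes over 40 s, if anything falls off the work surface, if the arm or the gripper's body presses on something with over 40 N, if the wrist force passes 120 N, or if a joint passes its speed limit or range.

## Working session

There is one attempt and no reset: what is moved stays moved. The work goes in short steps, Python scripts to look and compute and a shell command to move; the robot and the scene stay as the last step left them, time stands still between calls to the robot, and variables do not carry over. Pictures are saved under pics/ and viewed, about 8 in all and at most 12, crops included, and the job is handed in when it is done.

```bash
ls; mkdir -p pics
python3 - <<'E'
from plant import r
import cv2
for n in("top",):
    cv2.imwrite(f"pics/{n}0.png",r.camera(n)[:,:,::-1])
m=r.camera_model("top");print(m)
print(r.camera_model("wrist"))
print(r.observe())
E
```

```text
pics
{'fx': 422.00977767022164, 'fy': 422.00977767022164, 'cx': 321.54263977039807, 'cy': 201.8491613142598, 'R': array([[ 0.00613185, -0.99996014,  0.00649013],
       [-0.98425764, -0.00718172, -0.17659364],
       [ 0.17663321, -0.00530511, -0.98426245]]), 't': array([-10.84160796, 542.12329328, 682.05506906])}
{'fx': 300.31892701989767, 'fy': 300.31892701989767, 'cx': 322.80776600447155, 'cy': 201.5768593703905, 'hand_eye': array([[ 8.91898462e-04, -9.47829171e-01, -3.18777457e-01,
         8.27156908e+01],
       [ 9.99998222e-01,  1.37493636e-03, -1.29026662e-03,
         8.60278117e-01],
       [ 1.66125106e-03, -3.18775740e-01,  9.47828712e-01,
        -1.77113436e+02],
       [ 0.00000000e+00,  0.00000000e+00,  0.00000000e+00,
         1.00000000e+00]])}
{'time_s': 0.05, 'q': array([ 1.20298938e+00,  2.38772547e-01, -1.42181269e-02,  1.31921909e+00,
        2.62003935e-06,  1.57081030e+00]), 'qvel': array([ 0.00116319, -0.00188735, -0.00104788,  0.000594  , -0.00078923,
        0.00131817]), 'effort': array([-2.08183708e-03, -5.40242064e+01,  3.47367346e+01,  1.33680223e-02,
       -1.24196326e-04,  3.63849068e-06]), 'ee_pos': array([188.60972611, 489.46266152, 195.89605316]), 'ee_rot': array([ 1.82875434e-01,  9.83135838e-01, -6.94563760e-04, -1.30519900e-04]), 'wrist_force': array([ 0.01098146,  0.40553929, -0.8177839 ]), 'wrist_torque': array([-0.00731276, -0.01295146,  0.02406249]), 'gripper_width': 85.39042075304226}
```

View pics/top0.png

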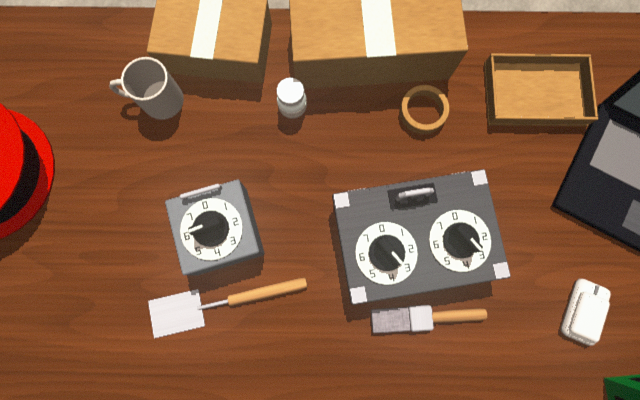

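The top view shows the two-dial case at right, with its left dial near (387,253) and right dial near (460,240). The single-dial box is at (210,229), and both case pointers sit around 3. Next I'll measure them.

```bash
cat > h.py <<'E'
import numpy as np,cv2
def ray(m,uv,z,T=None):
    d=np.array([(uv[0]-m['cx'])/m['fx'],(uv[1]-m['cy'])/m['fy'],1.])
    if T is None: R=m['R'].T; o=-R@m['t']
    else: R=T[:3,:3]; o=T[:3,3]
    d=R@d; return o+d*(z-o[2])/d[2]
def proj(m,X): c=m['R']@np.array(X)+m['t']; return np.array([m['fx']*c[0]/c[2]+m['cx'],m['fy']*c[1]/c[2]+m['cy']])
E
python3 - <<'E'
from h import *
from plant import r
m=r.camera_model("top")
im=cv2.imread("pics/top0.png");g=im.min(2)
P=[]
for (u,v) in((387,253),(460,240)):
    k=np.zeros_like(g);cv2.circle(k,(u,v),38,255,-1)
    w=((g>170)&(k>0)).astype(np.uint8)
    n,l,s,c=cv2.connectedComponentsWithStats(w)
    i=1+s[1:,4].argmax();cn=max(cv2.findContours((l==i).astype(np.uint8),0,1)[0],key=cv2.contourArea)
    h=cv2.convexHull(cn)[:,0,:]
    pts=np.array([ray(m,p,71)[:2] for p in h],np.float32)
    (cx,cy),rad=cv2.minEnclosingCircle(pts);print("scale",cx,cy,2*rad);P.append([cx,cy])
    # pointer: light comps near centre
    c0=proj(m,[cx,cy,110])
    for j in range(1,n):
        if j!=i:
            q=np.argwhere(l==j)[:,::-1];W=np.array([ray(m,p,121)[:2]-[cx,cy] for p in q]);print(s[j],W.mean(0),np.hypot(*W.mean(0)))
P=np.array(P);d=P[0]-P[1];yaw=np.arctan2(-d[0],d[1]);print("sep",np.hypot(*d),"yaw",np.degrees(yaw),"centre",P.mean(0)+20*np.array([np.cos(yaw),np.sin(yaw)]))
# sizes
c=im[200:290,340:510];cv2.imwrite("pics/c0.png",cv2.resize(c,None,fx=4.5,fy=4.5,interpolation=2))
E
```

```text
scale 454.6513366699219 -113.31285858154297 102.66329193115234
scale 475.96990966796875 -235.9823760986328 102.64669036865234
sep 124.50820086463648 yaw 9.85889024539803 centre [ 485.0152718  -171.22317255]
```

View pics/c0.png

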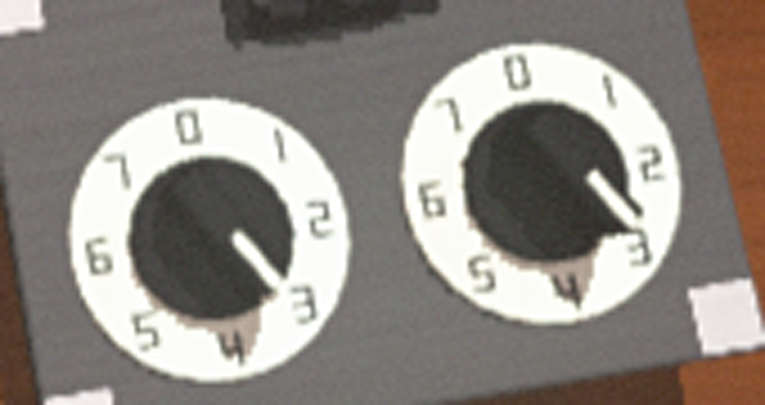

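```bash
cat >> h.py <<'E'
from scipy.spatial.transform import Rotation as Ro
def toolT(o):
    T=np.eye(4);T[:3,:3]=Ro.from_quat(o['ee_rot']).as_matrix();T[:3,3]=o['ee_pos'];return T
def togo(o,pos,head):
    "fractions: shift in tool axes (turn 0 first), turn to tool down with tool x at heading (deg)"
    T=toolT(o);R=T[:3,:3];h=np.radians(head)
    G=np.array([[np.cos(h),np.sin(h),0],[np.sin(h),-np.cos(h),0],[0,0,-1]]).T
    print("t",round(o['time_s'],2),"pos",o['ee_pos'].round(1),"head",np.degrees(np.arctan2(R[1,0],R[0,0])).round(2),"q6",o['q'][[0,5]].round(2),"F",o['wrist_force'].round(1),"w",round(o['gripper_width'],1))
    print("shift/0.3m",(R.T@(np.array(pos)-T[:3,3])/300).round(4),"turn/(pi/4)",(Ro.from_matrix(R.T@G).as_rotvec()/(np.pi/4)).round(4))
E
python3 - <<'E'
from h import *
from plant import r
m=r.camera_model("top")
for a,b in(((237,238),(280,288)),((592,175),(637,222))):
    p,q=[ray(m,(340+(x+.5)/4.5-.5,200+(y+.5)/4.5-.5),120)[:2] for x,y in(a,b)]
    d=q-p;h=np.degrees(np.arctan2(d[1],d[0]));print(p,q,np.hypot(*d),"heading",h,"dial",np.radians((9.86-h)%360))
E
python3 -m inch '[[0,-0.117,-0.117,0,0,0,0],[0,-0.117,-0.117,0,0,0,0],[0,-0.117,-0.117,0,0,0,0],[0,-0.117,-0.117,0,0,0,0],[0,-0.117,-0.117,0,0,0,0]]'
```

```text
[ 451.53617758 -115.29486322] [ 434.83153395 -129.43988805] 21.88896631102796 heading -139.74300739942993 dial 2.611065050005492
[ 473.73938659 -237.22853514] [ 457.83833728 -251.66917748] 21.479653631296088 heading -137.75563506091234 dial 2.5763788592353003
time_s: 0.55
ee_pos: [288.5, 262.3, 192.7]
ee_rot: [0.178, 0.984, -0.002, -0.001]
wrist_force: [1.0, 1.2, -0.2]
gripper_width: 85.5
```

```bash
python3 -m inch '[[0,-0.117,-0.117,0,0,0,0],[0,-0.117,-0.117,0,0,0,0],[0,-0.117,-0.117,0,0,0,0],[0,-0.117,-0.117,0,0,0,0],[0,-0.117,-0.117,0,0,0,0]]'
python3 -m inch '[[0,-0.1,-0.1,0,0,0,-0.19],[0,0,0,0,0,0,-0.19],[0,0,0,0,0,0,-0.19],[0,0,0,0,0,0,-0.19],[0,0,0,0,0,0,-0.19]]'
python3 -c "
from h import *
from plant import r
togo(r.observe(),[454.6,-113.3,200],-139.7)"
```

```text
time_s: 1.05
ee_pos: [389.2, 33.3, 192.9]
ee_rot: [0.177, 0.984, -0.002, -0.001]
wrist_force: [0.3, 1.2, 0.1]
gripper_width: 85.7
time_s: 1.55
ee_pos: [405.8, -8.6, 191.1]
ee_rot: [-0.188, 0.982, -0.002, -0.004]
wrist_force: [1.3, 0.1, 0.2]
gripper_width: 85.2
t 1.55 pos [405.8  -8.6 191.1] head -158.37 q6 [-0.02 -0.39] F [1.3 0.1 0.2] w 85.2
shift/0.3m [-0.0224 -0.3846 -0.0289] turn/(pi/4) [-0.0017 -0.0104 -0.4149]
```

```bash
python3 -m inch '[[0,-0.007,-0.128,-0.01,0,0,0],[0,-0.007,-0.128,-0.01,0,0,0],[0,-0.007,-0.128,-0.01,0,0,0],[0,0,0,0,0,0,-0.19],[0,0,0,0,0,0,-0.19]]'
python3 - <<'E'
from h import *
from plant import r
o=r.observe();im=r.camera("wrist");cv2.imwrite("pics/w1.png",im[:,:,::-1])
m=r.camera_model("wrist");T=toolT(o)@m['hand_eye'];np.save("T1.npy",T)
togo(o,[454.6,-113.3,200],-139.7)
E
```

```text
time_s: 2.05
ee_pos: [455.1, -116.8, 198.6]
ee_rot: [-0.338, 0.941, -0.0, -0.005]
wrist_force: [-0.6, -0.2, 0.7]
gripper_width: 85.5
t 2.05 pos [ 455.1 -116.8  198.6] head -140.44 q6 [-0.25 -0.94] F [-0.6 -0.2  0.7] w 85.5
shift/0.3m [-0.0061  0.0099 -0.0047] turn/(pi/4) [ 0.0039 -0.0131 -0.0164]
```

View pics/w1.png

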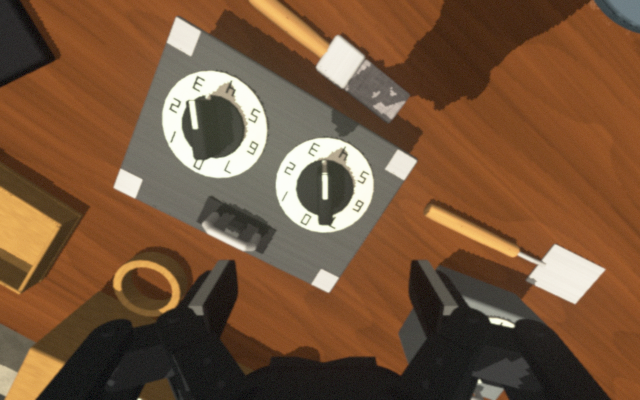

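The wrist view shows the left dial at (325,185) with its pointer vertical in the picture, and the right dial at (215,124). The bar is square to the open jaws. Now a precise check.

Run:
```python
from h import *
from plant import r
m=r.camera_model("wrist");T=np.load("T1.npy")
im=cv2.imread("pics/w1.png");g=im.min(2)
for (u,v) in((325,185),(215,124)):
    k=np.zeros_like(g);cv2.circle(k,(u,v),58,255,-1)
    w=((g>150)&(k>0)).astype(np.uint8)
    n,l,s,c=cv2.connectedComponentsWithStats(w)
    i=1+s[1:,4].argmax();h=cv2.convexHull(np.argwhere(l==i)[:,::-1].astype(np.int32))[:,0,:]
    pts=np.array([ray(m,p,71,T)[:2] for p in h],np.float32)
    (cx,cy),rad=cv2.minEnclosingCircle(pts);print("scale",cx,cy,2*rad)
    for j in range(1,n):
        if j!=i and s[j,4]>20:
            q=np.argwhere(l==j)[:,::-1];W=np.array([ray(m,p,120,T)[:2] for p in q],np.float32);d=cv2.fitLine(W,2,0,.01,.01)[:2,0]
            print(s[j],W.mean(0)-[cx,cy],"head",np.degrees(np.arctan2(d[1],d[0])))
```

```text
scale 455.65667724609375 -112.75790405273438 103.53241729736328
[322 173   6  27 152] [-10.93200684  -9.16675568] head 40.123856
scale 477.40533447265625 -235.9290313720703 103.53431701660156
```

```bash
python3 -m inch '[[0,-0.008,0.01,0.05,0.004,-0.013,-0.016],[0,0,0,0.09,0,0,0],[0,0,0,0.09,0,0,0],[0,0,0,0.06,0,0,0],[0,0,0,0,0,0,0]]'
python3 -c "
from h import *
from plant import r
togo(r.observe(),[455.2,-113,89],-139.7)"
```

```text
time_s: 2.6
ee_pos: [454.1, -112.4, 108.1]
ee_rot: [-0.343, 0.939, 0.0, -0.0]
wrist_force: [-0.0, -0.6, 1.8]
gripper_width: 85.0
t 2.6 pos [ 454.1 -112.4  108.1] head -139.91 q6 [-0.24 -0.94] F [-0.  -0.6  1.8] w 85.0
shift/0.3m [-0.0015 -0.004   0.0636] turn/(pi/4) [ 0.0007 -0.0003 -0.0047]
```

```bash
python3 -m inch '[[0,-0.001,-0.004,0.035,0,0,0],[0,0,0,0.03,0,0,0],[0.6,0,0,0,0,0,0],[1,0,0,0,0,0,0],[1,0,0,0,0,0,0]]'
python3 -m inch '[[1,0,0,0,0,0,0],[1,0,0,0,0,0,0],[1,0,0,0,0,0,0],[1,0,0,0,0,0,0],[1,0,0,0,0,0,0]]'
python3 -c "
from h import *
from plant import r
togo(r.observe(),[455.2,-113,89],-139.7-75.4)"
```

```text
time_s: 3.1
ee_pos: [456.3, -113.1, 89.1]
ee_rot: [-0.341, 0.94, -0.0, 0.001]
wrist_force: [-0.3, 0.3, -0.3]
gripper_width: 44.1
time_s: 3.6
ee_pos: [457.2, -113.3, 90.5]
ee_rot: [-0.341, 0.94, -0.001, 0.002]
wrist_force: [0.1, 0.0, 0.4]
gripper_width: 0.2
t 3.6 pos [ 457.2 -113.3   90.5] head -140.12 q6 [-0.24 -0.94] F [0.1 0.  0.4] w 0.2
shift/0.3m [0.0044 0.0052 0.0049] turn/(pi/4) [-1.3000e-03  5.3000e-03  1.6661e+00]
```

The fingers shut fully (0.2 mm), so the bar isn't between them. I'll look.

Run:
```python
from h import *
from plant import r
a=r.camera("side");b=r.camera("wrist")
cv2.imwrite("pics/s2.png",a[:,:,::-1]);cv2.imwrite("pics/w2.png",b[:,:,::-1])
v=np.hstack([cv2.resize(x,(400,250),interpolation=3) for x in(a,b)])
m=r.camera_model("side");print(proj(m,[455,-113,120]),proj(m,r.observe()['ee_pos']))
cv2.imwrite("pics/sw2.png",np.vstack([v,cv2.resize(a[100:300,120:520],(640,320))[:, :, :] if 0 else np.zeros((1,800,3),np.uint8)])[:,:,::-1])
```

```text
[407.10965661 170.98262038] [403.87224037 185.40591354]
```

View pics/s2.png

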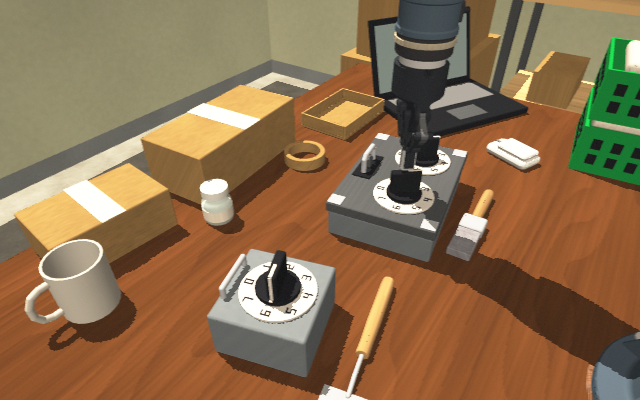

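View pics/w2.png

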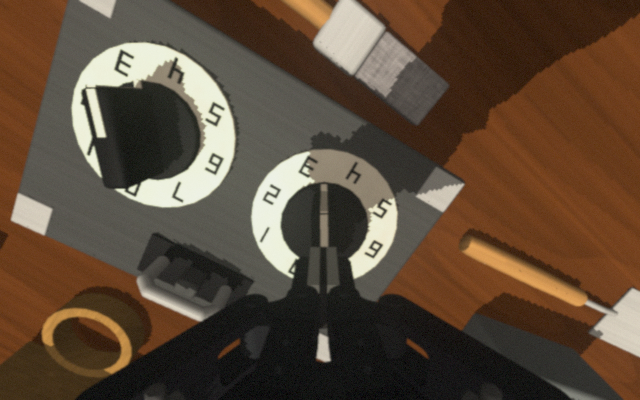

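Run:
```python
import cv2,numpy as np
a=cv2.imread("pics/s2.png")[120:220,340:460];b=cv2.imread("pics/w2.png")[150:380,240:410]
b=cv2.convertScaleAbs(b,alpha=2,beta=10);a=cv2.convertScaleAbs(a,alpha=2,beta=10)
cv2.imwrite("pics/z2.png",np.hstack([cv2.resize(a,(400,333),interpolation=2),cv2.resize(b,(246,333),interpolation=2)]))
```

```text
(no output)
```

View pics/z2.png

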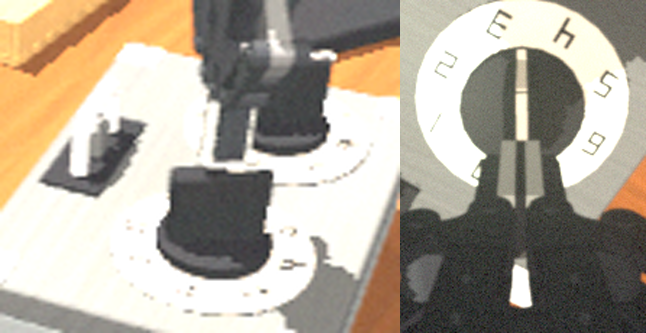

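The zoom shows the fingers shut just above or behind the left knob's bar, with the tips near side pixel (409,168) where (404,185) was predicted. I'll check the reported height and pose against both images.

Run:
```python
from h import *
from plant import r
o=r.observe();print(o)
m=r.camera_model("wrist");T=toolT(o)@m['hand_eye'];print("cam",T[:3,3])
im=cv2.imread("pics/w2.png")
def pw(X):
    c=np.linalg.inv(T)@np.append(X,1);return (c[:2]/c[2]*m['fx']+[m['cx'],m['cy']]).round(1)
print("tcp px",pw(o['ee_pos']),"20 up",pw(o['ee_pos']+[0,0,20]),"40up",pw(o['ee_pos']+[0,0,40]))
C=np.array([455.2,-113]);
print("axis z71",pw([*C,71]),"z120",pw([*C,120]),"tip z120",pw([*(C+25*np.array([-.763,-.646])),120]),"back end",pw([*(C-25*np.array([-.763,-.646])),120]))
# scale edge left/right/top at z=71
for p in((251,215),(397,215),(323,149)): print(ray(m,p,71,T))
ms=r.camera_model("side")
for z in(82,120): print("side axis",z,proj(ms,[*C,z]))
for z in(71,):print("side scale centre (404,194)->",ray(ms,(404,194),71))
for z in(90,100,110,120):print("finger tip px",z,ray(ms,(409,168),z).round(1), proj(ms,[457,-113,z]).round(1))
```

```text
{'time_s': 3.7, 'q': array([-2.43116627e-01,  2.06986735e-01, -3.39291426e-01,  1.02060018e+00,
        1.59736955e-04, -9.39045716e-01]), 'qvel': array([-0.00083667,  0.00231155, -0.00057413,  0.00017969,  0.00059167,
       -0.00065793]), 'effort': array([-1.16274765e-03, -4.80533552e+01,  3.13215172e+01, -4.14652890e-02,
        3.43890715e-04,  4.18456721e-04]), 'ee_pos': array([ 457.20524267, -113.34097007,   90.41707377]), 'ee_rot': array([-0.34098454,  0.94006686, -0.00102535,  0.00167113]), 'wrist_force': array([-0.60573295, -0.04796901,  0.40980145]), 'wrist_torque': array([ 0.00047259, -0.05150162,  0.01594625]), 'gripper_width': -0.41191194917157575}
cam [ 393.22536031 -164.65970587  267.32774847]
tcp px [321.3 234.4] 20 up [321.  248.9] 40up [320.6 267. ]
axis z71 [323.7 221. ] z120 [323.6 254.9] tip z120 [323.4 212.4] back end [323.8 293.5]
[ 484.5112492  -154.98261956   71.        ]
[418.75257424 -76.66128423  71.        ]
[ 416.72308433 -145.89005707   71.        ]
side axis 82 [404.28785715 190.0180439 ]
side axis 120 [406.99739132 170.94393355]
side scale centre (404,194)-> [ 456.24879939 -116.84867306   71.        ]
finger tip px 90 [ 474.1 -167.4   90. ] [403.9 185.7]
finger tip px 100 [ 468.2 -152.5  100. ] [404.6 180.8]
finger tip px 110 [ 462.3 -137.7  110. ] [405.3 175.7]
finger tip px 120 [ 456.4 -122.8  120. ] [406.  170.6]
```

Run:
```python
from h import *
from plant import r
m=r.camera_model("wrist");H=np.linalg.inv(m['hand_eye'])
for p in((11,0,0),(11,0,-13),(11,0,-26),(11,0,-40),(0,0,-30),(11,43,0),(11,43,-13),(11,43,-26),(11,43,-40),(-11,43,-26)):
    c=H@np.append(p,1);print(p,(c[:2]/c[2]*m['fx']+[m['cx'],m['cy']]).round(1))
w=cv2.imread("pics/w1.png");print(w[256:275,412:440:4].min(2))
a=cv2.imread("pics/s2.png")[150:215,380:440];cv2.imwrite("pics/z3.png",cv2.resize(cv2.convertScaleAbs(a,alpha=4,beta=0),None,fx=9,fy=9,interpolation=0))
```

```text
(11, 0, 0) [321.3 218.5]
(11, 0, -13) [321.2 226.6]
(11, 0, -26) [321. 236.]
(11, 0, -40) [320.8 247.7]
(0, 0, -30) [321.  257.3]
(11, 43, 0) [389.1 218.6]
(11, 43, -13) [393.7 226.7]
(11, 43, -26) [399.  236.1]
(11, 43, -40) [405.6 247.8]
(-11, 43, -26) [395.8 271. ]
[[36 41 40 38 35 44 38]
 [41 42 40 43 43 35 41]
 [42 41 38 44 34 41 41]
 [39 37 49 54 40 38 36]
 [31 34 69 66 51 41 35]
 [23 30 75 76 66 37 41]
 [23 26 75 75 75 39 33]
 [19 24 71 77 77 33 39]
 [23 23 63 78 77 43 39]
 [18 20 55 80 78 50 35]
 [22 27 41 79 78 57 44]
 [21 20 32 77 79 66 44]
 [ 7 19 21 74 76 73 55]
 [20 16 20 75 75 74 46]
 [23 18 21 68 78 77 44]
 [17 22 25 63 78 76 44]
 [12 14 20 46 81 77 52]
 [28 24 20 37 76 78 61]
 [17 10 16 32 74 74 71]]
```

View pics/z3.png

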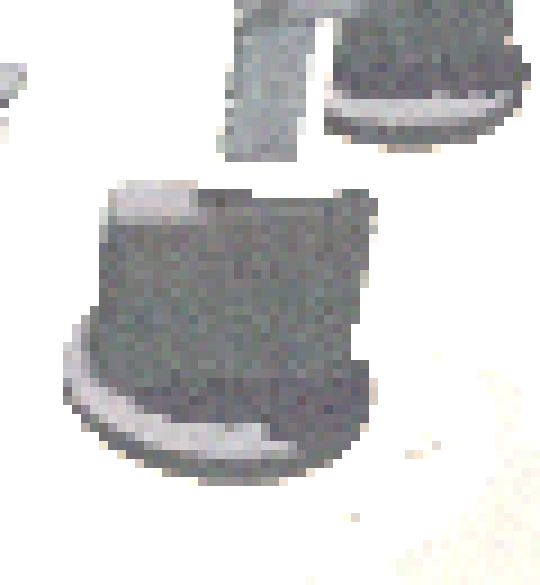

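Both views agree that the real fingertips are about 36 mm above the reported TCP. In the wrist picture the tips sit at row 245, against 218 predicted. In the side picture they show at z≈125 while the report says 90. So I'll reopen, go about 34 mm lower while watching force, and grip again.

```bash
python3 -m inch '[[0,-0.006,0.004,0,0,0,0],[0,0,0,0,0,0,0],[0,0,0,0,0,0,0],[0,0,0,0,0,0,0],[0,0,0,0,0,0,0]]'
python3 -m inch '[[0,0,0,0.03,0,0,0],[0,0,0,0.03,0,0,0],[0,0,0,0.03,0,0,0],[0,0,0,0.02,0,0,0],[0,0,0,0,0,0,0]]'
python3 -c "
from h import *
from plant import r
togo(r.observe(),[455.2,-113,55],-139.7)"
```

```text
time_s: 4.2
ee_pos: [457.8, -111.0, 90.3]
ee_rot: [-0.341, 0.94, -0.001, 0.002]
wrist_force: [-0.2, -0.7, 0.6]
gripper_width: 72.3
time_s: 4.7
ee_pos: [457.3, -110.9, 53.6]
ee_rot: [-0.341, 0.94, -0.001, 0.001]
wrist_force: [-0.3, 0.8, 1.4]
gripper_width: 85.5
t 4.7 pos [ 457.3 -110.9   53.6] head -140.13 q6 [-0.24 -0.93] F [-0.3  0.8  1.4] w 85.5
shift/0.3m [ 0.0097 -0.0009 -0.0046] turn/(pi/4) [-0.0024  0.002  -0.0095]
```

```bash
python3 -m inch '[[0,0.01,-0.001,-0.005,0,0,-0.005],[1,0,0,0,0,0,0],[1,0,0,0,0,0,0],[1,0,0,0,0,0,0],[1,0,0,0,0,0,0]]'
python3 -m inch '[[1,0,0,0,0,0,0],[1,0,0,0,0,0,0],[1,0,0,0,0,0,0]]'
python3 -c "
from h import *
from plant import r
togo(r.observe(),[455.2,-113,55],-139.7-75.4)"
```

```text
time_s: 5.2
ee_pos: [455.4, -113.5, 55.7]
ee_rot: [-0.343, 0.939, -0.001, 0.001]
wrist_force: [-0.8, 0.7, -0.3]
gripper_width: 28.2
time_s: 5.5
ee_pos: [455.7, -113.8, 56.1]
ee_rot: [-0.343, 0.939, -0.001, 0.002]
wrist_force: [0.5, -0.1, -0.1]
gripper_width: 13.1
t 5.5 pos [ 455.7 -113.8   56.1] head -139.9 q6 [-0.24 -0.94] F [ 0.5 -0.1 -0.1] w 13.1
shift/0.3m [-0.0005  0.0031  0.0036] turn/(pi/4) [-0.0021  0.0051  1.6711]
```

Gripped at 13.1 mm, close to the 14 mm bar. Now I'll turn it 75° clockwise.

```bash
python3 -m inch '[[1,0,0,0,0,0,0.15],[1,0,0,0,0,0,0.15],[1,0,0,0,0,0,0.15],[1,0,0,0,0,0,0.15],[1,0,0,0,0,0,0.15]]'
python3 -c "
from h import *
from plant import r
togo(r.observe(),[455.5,-113.4,56],-139.7-75.4)"
```

```text
time_s: 6.0
ee_pos: [455.7, -113.8, 56.1]
ee_rot: [-0.045, 0.999, -0.001, 0.002]
wrist_force: [0.3, -0.9, 1.1]
gripper_width: 13.0
t 6.0 pos [ 455.7 -113.8   56.1] head -174.79 q6 [-0.24 -0.34] F [ 0.3 -0.9  1.1] w 13.0
shift/0.3m [0.0006 0.0014 0.0003] turn/(pi/4) [-5.000e-04  5.200e-03  8.959e-01]
```

```bash
python3 -m inch '[[1,0,0,0,0,0,0.16],[1,0,0,0,0,0,0.16],[1,0,0,0,0,0,0.16],[1,0,0,0,0,0,0.16],[1,0,0,0,0,0,0.16]]'
python3 -m inch '[[1,0,0,0,0,0,0.11],[1,0,0,0,0,0,0]]'
python3 -c "
from h import *
from plant import r
togo(r.observe(),[455.5,-113.4,56],-139.7-75.4)"
```

```text
time_s: 6.5
ee_pos: [455.7, -113.8, 56.1]
ee_rot: [0.278, 0.961, -0.0, 0.002]
wrist_force: [-0.7, -1.0, 0.6]
gripper_width: 12.9
time_s: 6.7
ee_pos: [455.7, -113.8, 56.1]
ee_rot: [0.322, 0.947, -0.0, 0.002]
wrist_force: [0.0, 0.4, 1.4]
gripper_width: 13.1
t 6.7 pos [ 455.7 -113.8   56.1] head 142.39 q6 [-0.24  0.41] F [0.  0.4 1.4] w 13.1
shift/0.3m [0.0015 0.0007 0.0002] turn/(pi/4) [ 0.001   0.005  -0.0557]
```

```bash
python3 -m inch '[[1,0,0,0,0,0,-0.055],[1,0,0,0,0,0,0],[0,0,0,0,0,0,0],[0,0,0,0,0,0,0],[0,0,0,0,0,0,0]]'
python3 -m inch '[[0,0,0,0,0,0,0],[0,0,0,0,0,0,0],[0,0,0,0,0,0,0],[0,0,0,0,0,0,0]]'
python3 -m inch '[[0,0,0,-0.06,0,0,0],[0,0,0,-0.1,0,0,0],[0,0,0,-0.1,0,0,0],[0,0,0,-0.1,0,0,0],[0,0,0,0,0,0,0]]'
python3 -c "
from h import *
from plant import r
togo(r.observe(),[476.7,-236,160],42.2)"
```

```text
time_s: 7.2
ee_pos: [455.8, -113.6, 56.0]
ee_rot: [0.298, 0.954, -0.0, 0.002]
wrist_force: [-0.4, 0.2, 1.1]
gripper_width: 56.1
time_s: 7.6
ee_pos: [455.8, -113.6, 56.0]
ee_rot: [0.298, 0.954, -0.0, 0.002]
wrist_force: [0.8, 0.6, 0.5]
gripper_width: 85.3
time_s: 8.1
ee_pos: [454.2, -113.1, 167.0]
ee_rot: [0.298, 0.954, -0.0, 0.0]
wrist_force: [1.1, -0.2, -0.1]
gripper_width: 85.6
t 8.1 pos [ 454.2 -113.1  167. ] head 145.29 q6 [-0.24  0.36] F [ 1.1 -0.2 -0.1] w 85.6
shift/0.3m [-0.2948 -0.294   0.0234] turn/(pi/4) [8.0000e-04 7.0000e-04 2.2909e+00]
```

```bash
python3 -m inch '[[0,-0.1,-0.1,0,0,0,0],[0,-0.1,-0.1,0,0,0,0],[0,-0.095,-0.094,0,0,0,0],[0,0,0,0,0,0,0.19],[0,0,0,0,0,0,0.19]]'
python3 -m inch '[[0,0,0,0,0,0,0.19],[0,0,0,0,0,0,0.19],[0,0,0,0,0,0,0.19],[0,0,0,0,0,0,0.19],[0,0,0,0,0,0,0.19]]'
python3 -m inch '[[0,0,0,0,0,0,0.19],[0,0,0,0,0,0,0.19],[0,0,0,0,0,0,0.19],[0,0,0,0,0,0,0.19],[0,0,0,0,0,0,0.19]]'
python3 - <<'E'
from h import *
from plant import r
o=r.observe();im=r.camera("wrist");cv2.imwrite("pics/w4.png",im[:,:,::-1])
m=r.camera_model("wrist");T=toolT(o)@m['hand_eye'];np.save("T4.npy",T)
togo(o,[476.7,-236,160],42.2)
E
```

```text
time_s: 8.6
ee_pos: [478.0, -240.1, 165.5]
ee_rot: [0.437, 0.899, 0.0, 0.001]
wrist_force: [1.0, -0.9, -0.7]
gripper_width: 85.5
time_s: 9.1
ee_pos: [476.4, -240.6, 160.7]
ee_rot: [0.736, 0.677, -0.0, -0.002]
wrist_force: [-0.6, -0.4, 0.2]
gripper_width: 85.3
time_s: 9.6
ee_pos: [474.9, -239.9, 156.4]
ee_rot: [0.933, 0.361, -0.003, -0.003]
wrist_force: [0.1, -0.1, 0.3]
gripper_width: 85.4
t 9.6 pos [ 474.9 -239.9  156.4] head 42.31 q6 [-0.47  1.94] F [ 0.1 -0.1  0.3] w 85.4
shift/0.3m [ 0.0132 -0.0055 -0.0119] turn/(pi/4) [-0.0103  0.0033  0.0023]
```

View pics/w4.png

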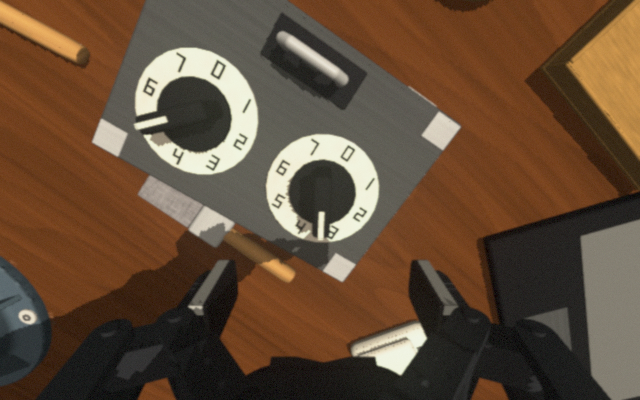

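The picture shows the left pointer covering numeral 5 at (150,122). The right bar is upright in the image at (322,200), square to the jaws. Now I'll descend on it.

```bash
python3 -m inch '[[0,0.013,-0.006,0.03,-0.01,0.003,0],[0,0,0,0.09,0,0,0],[0,0,0,0.09,0,0,0],[0,0,0,0.03,0,0,0],[0,0,0,0,0,0,0]]'
python3 -c "
from h import *
from plant import r
togo(r.observe(),[476.7,-236,55],42.2)"
```

```text
time_s: 10.15
ee_pos: [476.0, -235.5, 80.6]
ee_rot: [0.932, 0.362, -0.0, -0.0]
wrist_force: [0.0, 0.4, -0.3]
gripper_width: 85.7
t 10.15 pos [ 476.  -235.5   80.6] head 42.48 q6 [-0.46  1.94] F [ 0.   0.4 -0.3] w 85.7
shift/0.3m [0.0007 0.0028 0.0852] turn/(pi/4) [-0.0011  0.0007  0.0062]
```

```bash
python3 -m inch '[[0,0,0.003,0.03,0,0,0.006],[0,0,0,0.03,0,0,0],[0,0,0,0.025,0,0,0],[0,0,0,0,0,0,0],[1,0,0,0,0,0,0]]'
python3 -m inch '[[1,0,0,0,0,0,0],[1,0,0,0,0,0,0],[1,0,0,0,0,0,0],[1,0,0,0,0,0,0],[1,0,0,0,0,0,0]]'
python3 -m inch '[[1,0,0,0,0,0,0],[1,0,0,0,0,0,0]]'
python3 -c "
from h import *
from plant import r
togo(r.observe(),[476.7,-236,55],42.2+57.6)"
```

```text
time_s: 10.65
ee_pos: [478.1, -237.1, 55.2]
ee_rot: [0.933, 0.361, 0.001, 0.001]
wrist_force: [0.2, 0.6, -0.9]
gripper_width: 73.6
time_s: 11.15
ee_pos: [477.1, -235.9, 56.5]
ee_rot: [0.933, 0.361, 0.001, -0.0]
wrist_force: [2.0, -1.3, -2.3]
gripper_width: 13.5
time_s: 11.35
ee_pos: [477.1, -236.0, 56.5]
ee_rot: [0.932, 0.361, 0.001, -0.0]
wrist_force: [-1.1, -0.2, 0.6]
gripper_width: 12.7
t 11.35 pos [ 477.1 -236.    56.5] head 42.35 q6 [-0.46  1.94] F [-1.1 -0.2  0.6] w 12.7
shift/0.3m [-0.0011 -0.0008  0.0049] turn/(pi/4) [ 1.0000e-03 -1.0000e-03 -1.2768e+00]
```

```bash
python3 -m inch '[[1,0,0,0,0,0,-0.15],[1,0,0,0,0,0,-0.15],[1,0,0,0,0,0,-0.15],[1,0,0,0,0,0,-0.15],[1,0,0,0,0,0,-0.15]]'
python3 -m inch '[[1,0,0,0,0,0,-0.15],[1,0,0,0,0,0,-0.15],[1,0,0,0,0,0,-0.13],[1,0,0,0,0,0,0],[1,0,0,0,0,0,0]]'
python3 -c "
from h import *
from plant import r
togo(r.observe(),[476.9,-236,56.5],42.2+57.6)"
```

```text
time_s: 11.85
ee_pos: [477.1, -235.9, 56.5]
ee_rot: [0.781, 0.624, 0.001, -0.0]
wrist_force: [-1.3, 0.6, 0.5]
gripper_width: 13.0
time_s: 12.35
ee_pos: [477.1, -235.8, 56.5]
ee_rot: [0.66, 0.751, 0.001, -0.0]
wrist_force: [-0.3, 0.5, -0.2]
gripper_width: 13.4
t 12.35 pos [ 477.1 -235.8   56.5] head 97.35 q6 [-0.46  0.98] F [-0.3  0.5 -0.2] w 13.4
shift/0.3m [-0.0005 -0.0008 -0.0001] turn/(pi/4) [ 0.0014 -0.0016 -0.0545]
```

Just 2.5° short. I'll finish the turn, release, rise and move clear.

```bash
python3 -m inch '[[1,0,0,0,0,0,-0.055],[1,0,0,0,0,0,0],[0,0,0,0,0,0,0],[0,0,0,0,0,0,0],[0,0,0,0,0,0,0]]'
python3 -m inch '[[0,0,0,0,0,0,0],[0,0,0,0,0,0,0],[0,0,0,0,0,0,0],[0,0,0,0,0,0,0],[0,0,0,0,0,0,0]]'
python3 -m inch '[[0,0,0,-0.06,0,0,0],[0,0,0,-0.12,0,0,0],[0,0,0,-0.14,0,0,0],[0,0,0,-0.14,0,0,0],[0,0,0,0,0,0,0]]'
python3 - <<'E'
from h import *
from plant import r
o=r.observe();togo(o,[476.9,-236,200],99.8)
a=r.camera("side")[110:230,300:480];b=r.camera("wrist")[:300]
cv2.imwrite("pics/f.png",np.vstack([cv2.resize(a,(450,300),interpolation=2),cv2.resize(b,(450,211))])[:,:,::-1])
E
```

```text
time_s: 12.85
ee_pos: [477.4, -236.1, 56.4]
ee_rot: [0.648, 0.762, 0.001, 0.0]
wrist_force: [1.2, -0.5, -0.2]
gripper_width: 56.0
time_s: 13.35
ee_pos: [477.6, -236.3, 56.6]
ee_rot: [0.648, 0.761, 0.001, 0.0]
wrist_force: [1.1, 0.2, 0.4]
gripper_width: 85.2
time_s: 13.85
ee_pos: [476.0, -235.7, 198.2]
ee_rot: [0.648, 0.761, 0.0, -0.002]
wrist_force: [0.6, 0.8, 1.4]
gripper_width: 85.5
t 13.85 pos [ 476.  -235.7  198.2] head 99.14 q6 [-0.46  0.95] F [0.6 0.8 1.4] w 85.5
shift/0.3m [-0.0016  0.0028 -0.0062] turn/(pi/4) [-0.0022 -0.0038 -0.0146]
```

View pics/f.png

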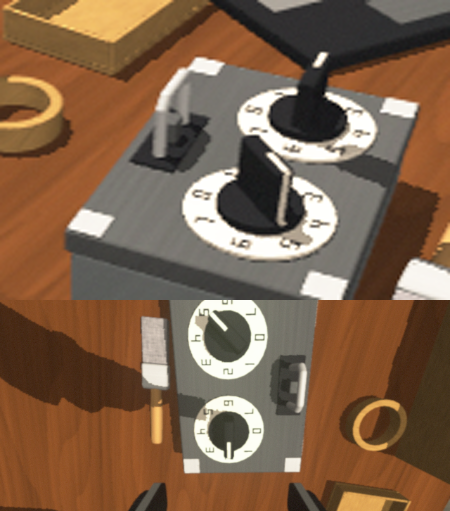

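The side view shows the shackle standing visibly higher, the left pointer at 5 and the right pointer at 2. The gripper is well clear. I'll check the shackle height numerically, then hand in if it is up.

Run:
```python
from h import *
from plant import r
m=r.camera_model("side");y=np.radians(9.86)
c=np.array([485.5,-171]);ex=np.array([np.cos(y),np.sin(y)]);ey=np.array([-np.sin(y),np.cos(y)])
for z in(107,121):
  for s in(-25,25): print(z,s,((proj(m,[*(c+66*ex+s*ey),z])-[300,110])*2.5).round(0))
```

```text
107 -25 [186.  81.]
107 25 [162. 113.]
121 -25 [187.  65.]
121 25 [163.  96.]
```

```bash
python3 -c "
from plant import r
print(r.finish_job())"
```

```text
the job is handed in; nothing more can be done
None
```

The finds case is unlocked: I turned the left dial about 75° clockwise to 5 and the right dial about 57° counterclockwise to 2. I then let go, rose clear, and handed the job in at about 14 s.

**Last checks:**
- **Dials:** the final picture shows the pointers at 5 and 2. The tool headings at release were within 1° of target.
- **Shackle:** in the side view its top matches a height of about 121 mm, which is popped up. The locked height would be 107 mm.
- **Clearance:** the gripper stood well above the case with almost no force on the wrist.

**One disagreement:** the first grip closed on nothing. The pictures showed the real fingertips about 36 mm above the reported TCP, so I gripped about 34 mm lower. After that both bars were held firmly, at about 13 mm against the nominal 14 mm. I did not find the cause of the offset.

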